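Hot plate to the third click

TASK

Get the red hot plate ready: push its heat lever all the way back to off first, then push it up again click by click and stop at the third click, never going past it, and then press the green start button fully down and let it go. Only push with the fingers, do not pinch the lever, and leave everything else on the counter and the hot plate where it is.

Things in the scene. Friction and masses are not known exactly. Their poses are not given: they have to be found in the camera images.
- hot_plate: red electric hot plate, fixed to the counter. Origin: on the counter under its middle; z up, x from the control strip across the pan, y along the strip towards hotter. Pan 270 x 390 mm, rim 73 mm high, at +x. Grey strip on the robot's side: x -214 to -126, y -200 to 200 mm, flat top 55 mm high; only lever, button and salt shaker stand on it
- strip_off (a point): point on the strip's top where the lever's middle stands at off (x -170, y -30, z 55 mm of the hot plate), its slot running 100 mm from here along the hot plate's +y. On the robot's side of the slot a tick marks each click, white and longer for hotter, red for off. The start button is on the same line, 100 mm to the other side (y -130 mm)
- heat_lever (a joint): the heat lever's travel in m towards hotter: 0 = off, at its stop; clicks every 20 mm: 0.020, 0.040, 0.060 (the third), 0.080, 0.100 (end). Leaving a notch takes about 4.5 N, falling to nothing half way (10 mm) to the next; then the lever jumps ahead of the finger into that notch and stays. It starts about the first or second click
- heat_lever_top (a point): middle of the top of the heat lever's yellow upright cap, 46 mm above the strip (101 mm above the counter), moving with it; black line on top. The cap is 30 mm across the strip and 20 mm along the slide (faces 10 mm either side of this point, rubber included); its rubber faces reach from 13 to 43 mm above the strip
- grip_off: rubber face of the lever cap on its off side (-y of the hot plate), 22 mm wide, 30 mm high; push here to make it hotter. Origin: its middle, 28 mm above the strip
- grip_hot: rubber face of the lever cap on its hot side (+y of the hot plate), 22 mm wide, 30 mm high; push here to bring it back towards off. Origin: its middle, 28 mm above the strip
- grip_near: small rubber face of the lever cap towards the robot (-x of the hot plate), origin 14 mm from the cap's middle line
- grip_far: small rubber face of the lever cap towards the pan (+x of the hot plate), origin 14 mm from the cap's middle line
- start_button (a joint): the start button's travel in m: 0 = up, 0.006 = fully down (about 5 N; it begins to move at 1.5 N); springs back up when let go
- start_button_top (a point): middle of the top of the round green start button, 30 mm across, in a black collar 46 mm across, its top 22 mm above the strip, on the off-side end of the strip; it is pressed straight down
- turner: the steel turner with wooden handle, 280 mm long, lying in the hot plate's pan; leave it alone
- salt_shaker: white salt shaker, 38 mm across, 68 mm tall, standing on the control strip's left end (the robot's left), 75 to 100 mm beyond the hottest click; origin: centre of its underside; leave it alone
- mug: white mug, 82 mm across, 92 mm tall, on the counter left of the hot plate; origin: centre of its underside; leave it alone
- sauce_bottle: amber bottle, 60 mm across, 170 mm tall, on the counter right of the hot plate; origin: centre of its underside; leave it alone
- bowl: blue bowl, 130 mm across, 60 mm tall, on the counter between robot and hot plate, to the left; origin: centre of its underside; leave it alone
- chopstick_cup: clay cup of chopsticks, 72 mm across, 190 mm tall with the sticks, on the counter nearer the robot, to the right; origin: centre of its underside; leave it alone

How it is judged:
By the outcome, as a careful person would: the job done as asked, in the order asked, and still so for the second after the job is handed in, with the robot touching nothing.
It also fails if it takes over 54 s, if anything falls off the work surface, if the arm or the gripper's body presses on something with over 40 N, if the wrist force passes 120 N, or if a joint passes its speed limit or range.

ROBOT

A 6-joint arm with a two-finger parallel gripper is mounted at the origin on the work surface. World frame = base frame: x ahead of the robot, y to its left, z up, the work surface at z = 0. Lengths are in mm, angles in rad, forces in N, time in s.
With the tool pointing down it reaches from about 325 to 900 mm from the base axis. Payload 6.1 kg.
Tool frame: the origin (TCP) lies on the centre line of the jaws, within the pads' length; the fingertips stand 22 mm ahead of it and the grasp point (between the pads) lies 3 mm ahead of it; z points along the fingers, y is the direction in which the jaws open and shut (so a half turn about z gives the same grasp; the last joint's range is limited). The gripper opens to 85 mm and grips with 20 to 120 N. Pads are 22 mm wide; open, the fingers measure 114 mm over their backs; the gripper's body (76 mm by 85 mm) begins 54 mm behind the grasp point. The pads swing forward as they close: fully open they stand 13 mm farther back than shut.
Start: joints at [1.059, 0.22, 1.526, -0, 1.395, -0.126], TCP at [235.186, 579.054, 253.3] pointing down, gripper open.
Joint ranges: [-2.98, 2.98], [-0.91, 2.08], [0.09, 2.57], [-1.24, 4.39], [0.2, 2.65], [-2.68, 2.68]. Speed limits (rad/s): [2.57, 2.57, 3.01, 3.14, 3.14, 3.14].

INTERFACE

Orientations are given as a unit quaternion [x, y, z, w].
In Python, from plant import env gives the robot as it stands. The module is installed in compiled form; this text tells all that it offers.
- The arm moves only by the shell command python3 -m crank 'ROWS' [FORCE]. ROWS is JSON, a list that holds one entry, the list of rows, each a list of 7 numbers: the shift along the tool's x, y, z in cm, then the turn, a rotation vector about the tool's x, y, z in rad, then the opening, from 0 (shut) to 1 (fully open). A call has 1 to 20 rows; each row is the pose to reach, as a shift and turn from the pose commanded when the call began, along the tool's axes at that moment; what a row does not reach only later rows make up. A row lasts 1/8 s, in which the tool goes at most 62.5 mm and 10.7 degrees, less where a joint would pass 70% of its speed; a pose out of reach is approached as far as the arm can. A call with a gripper value outside its range is refused whole. The fingers move at their own pace and stop on an object; FORCE is the grip in N (left out, the last holds). Time passes only in rows, so rows that repeat a pose let the fingers close. It gives the time, the measured TCP pose, the force and the opening at its end, in the units of the state.
- env.state(): the state, without advancing time (a new reading comes with each control period).
- env.get_image(name): name is "scene" or "side" or "wrist"; returns a dict with "image" (400x640x3 uint8, red, green, blue), "fx", "fy", "cx", "cy" (pixels), "world_to_cam" (4x4, takes a point from world to camera coordinates); the wrist camera has in their place "mount" (4x4, takes a point from camera to tool coordinates, whose origin is the TCP and whose axes are the flange's). Camera axes: x right, y down, z forward; pixel columns grow to the right and rows downward; lengths in mm; the calibration is good to about 2 mm. A picture is of the moment at which its call begins: read the wrist's pose just before it. There is no depth.
- env.close_job(): hands the job in, once; it reports no verdict.
The state is a dict: "clock": time; "joint_positions": joint angles; "joint_velocities": joint speeds; "tau": joint torques, N m; "tcp_pos": TCP position; "eef_rot": TCP orientation; "wrist_force": force on the tool from outside, world axes, zero at the start; "torque": the same for the moment, N m; "gripper_width": finger opening in mm.
Only numpy, scipy, OpenCV 4.12 (cv2) and the standard library are available. Lean on these libraries where they do the work, as an engineer would, in place of code of your own. Each camera call takes 0.05 s, during which the arm holds its last target. There are 200 camera calls.

## Working session

There is one attempt and no reset: what is moved stays moved. The work goes in short steps, Python scripts to look and compute and a shell command to move; the robot and the scene stay as the last step left them, time stands still between calls to the robot, and variables do not carry over. Pictures are saved under pics/ and viewed, about 8 in all and at most 12, crops included, and the job is handed in when it is done.

```bash
mkdir -p pics
cat > h.py <<'E'
import numpy as np, cv2
from plant import env
from scipy.spatial.transform import Rotation as R
def ray(d,u,v,T):
    # T cam->world
    p=T[:3,3]; r=T[:3,:3]@np.array([(u-d["cx"])/d["fx"],(v-d["cy"])/d["fy"],1]); return p,r
def c2w(d,s=None):
    if "world_to_cam" in d: return np.linalg.inv(np.array(d["world_to_cam"]))
    W=np.eye(4); W[:3,:3]=R.from_quat(s["eef_rot"]).as_matrix(); W[:3,3]=s["tcp_pos"]; return W@np.array(d["mount"])
def onz(d,u,v,z,T):
    p,r=ray(d,u,v,T); return p+r*(z-p[2])/r[2]
def proj(d,P,T):
    q=np.linalg.inv(T)@np.append(P,1); return d["fx"]*q[0]/q[2]+d["cx"], d["fy"]*q[1]/q[2]+d["cy"]
def save(d,n): cv2.imwrite("pics/"+n,cv2.cvtColor(d["image"],cv2.COLOR_RGB2BGR))
E
python3 - <<'E'
from h import *
s=env.state(); print(s)
for n in ("scene","side","wrist"):
    d=env.get_image(n); save(d,n+"1.png"); T=c2w(d,s); print(n,d["fx"],T.round(3).tolist())
    hsv=cv2.cvtColor(d["image"],cv2.COLOR_RGB2HSV)
    for nm,lo,hi,z in (("yel",(22,130,120),(34,255,255),101),("grn",(45,110,60),(85,255,255),77)):
        m=cv2.inRange(hsv,lo,hi); k,l,st,c=cv2.connectedComponentsWithStats(m)
        for i in range(1,k):
            if st[i,4]>25: print(nm,st[i],c[i].round(1),onz(d,*c[i],z,T).round(1))
E
```

```text
{'clock': 0.0, 'joint_positions': array([ 1.05891600e+00,  2.21267426e-01,  1.52763711e+00, -1.60497253e-05,
        1.39467746e+00, -1.26097151e-01]), 'joint_velocities': array([ 0.00015721, -0.00071052,  0.0004072 , -0.00108228, -0.00179324,
        0.0007208 ]), 'tau': array([-1.11564100e-04, -4.96900964e+01, -3.89395094e+01, -1.20807222e-04,
        1.12191425e-02,  4.61126876e-05]), 'tcp_pos': array([234.90310602, 578.56144478, 252.15984985]), 'eef_rot': array([ 1.91696171e-01,  9.81453814e-01, -9.46969042e-04, -3.04434072e-04]), 'wrist_force': array([-0.67559492, -0.05202433,  0.00395034]), 'torque': array([-0.0203259 , -0.00844209,  0.01830532]), 'gripper_width': 85.19759551743205}
scene 500.0944688372731 [[-0.133, 0.782, -0.609, 1222.394], [0.991, 0.102, -0.085, 123.867], [-0.005, -0.615, -0.789, 1034.795], [0.0, 0.0, 0.0, 1.0]]
yel [363 211   9  11  63] [367.  216.3] [539.1 134.5 101. ]
grn [305 201  13  12 122] [310.9 206.3] [509.7  -1.1  77. ]
side 379.1946350727056 [[0.951, -0.188, 0.246, 268.788], [-0.309, -0.554, 0.773, -717.086], [-0.009, -0.811, -0.585, 636.451], [0.0, 0.0, 0.0, 1.0]]
grn [313 198  12   9  77] [318.6 201.3] [505.3  -6.5  77. ]
wrist 277.8641199241273 [[0.374, 0.884, 0.28, 163.172], [0.927, -0.356, -0.115, 606.805], [-0.002, 0.303, -0.953, 373.545], [0.0, 0.0, 0.0, 1.0]]
```

View pics/scene1.png

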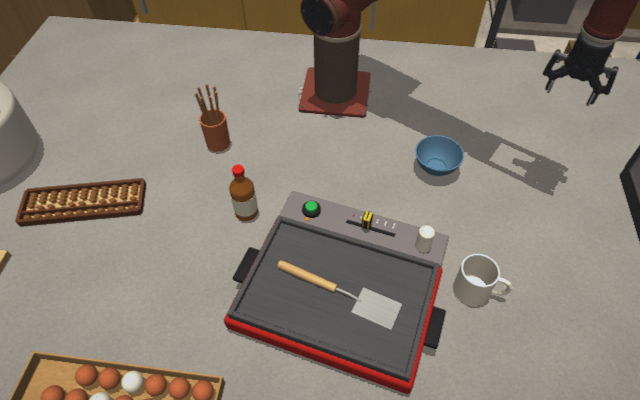

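View pics/side1.png

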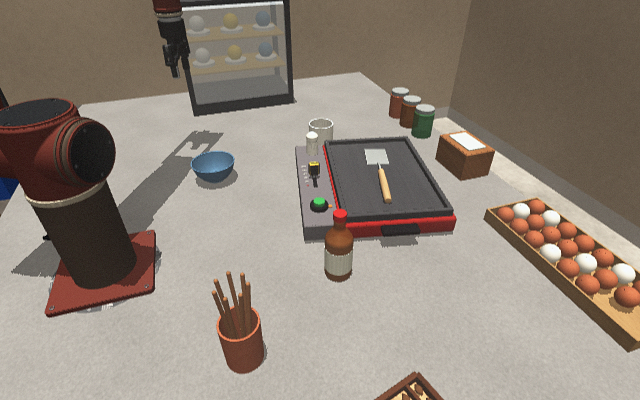

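The lever (yellow, scene px 367,216) is near click 2 and the green button is at 311,206. The strip's y axis points along about (0.21, 0.98). I'll move above it with the fingers shut and look from close by.

```bash
python3 -m crank '[[[-4.5,-3.5,0,0,0,-0.05,0],[-9,-7,0,0,0,-0.1,0],[-14,-10.5,0,0,0,-0.17,0],[-18,-14,0,0,0,-0.17,0],[-22.5,-17.5,0,0,0,-0.17,0],[-27,-21,0,0,0,-0.17,0],[-31.5,-24.5,0,0,0,-0.17,0],[-36,-28,0,0,0,-0.17,0],[-41,-31.5,0,0,0,-0.17,0],[-45.4,-34.8,0,0,0,-0.17,0],[-45.4,-34.8,0,0,0,-0.17,0],[-45.4,-34.8,0,0,0,-0.17,0],[-45.4,-34.8,0,0,0,-0.17,0],[-45.4,-34.8,0,0,0,-0.17,0]]]'
cat > look.py <<'E'
import sys; from h import *
n=sys.argv[1]
s=env.state(); d=env.get_image("wrist"); save(d,n); T=c2w(d,s)
M=R.from_quat(s["eef_rot"]).as_matrix()
print("t",s["clock"],"tcp",s["tcp_pos"].round(1),"F",s["wrist_force"].round(1),"w",round(s["gripper_width"],1)); print("toolx",M[:,0].round(3),"tooly",M[:,1].round(3))
hsv=cv2.cvtColor(d["image"],cv2.COLOR_RGB2HSV)
for nm,lo,hi,z in (("yel",(22,130,100),(34,255,255),101),("grn",(45,110,60),(85,255,255),77),("red",(0,150,100),(6,255,255),55),("wht",(0,0,150),(179,60,255),55)):
    m=cv2.inRange(hsv,lo,hi); k,l,st,c=cv2.connectedComponentsWithStats(m)
    for i in range(1,k):
        if 12<st[i,4]<(900 if nm in("red","wht") else 1e6): print(nm,st[i],c[i].round(1),onz(d,*c[i],z,T).round(1))
E
python3 look.py w2.png
```

```text
clock: 1.9
tcp_pos: [524.4, 87.0, 253.4]
eef_rot: [0.107, 0.994, 0.0, 0.0]
wrist_force: [-0.0, 0.0, 0.3]
gripper_width: 0.3
t 1.9 tcp [524.4  87.  253.4] F [-0.   0.   0.3] w 0.3
toolx [-0.977  0.212 -0.   ] tooly [0.212 0.977 0.   ]
yel [360 178  19  30 347] [369.6 194. ] [534.8 134.4 101. ]
yel [243 206   7   5  27] [246.3 208. ] [522.9   6.6 101. ]
grn [227 175  29  28 617] [240.8 188.1] [505.7  -1.   77. ]
wht [291  11   8   5  19] [294.9  13.1] [349.4  96.9  55. ]
wht [277  12   6   6  13] [279.7  14.2] [347.1  82.   55. ]
wht [381 160   4  11  38] [382.3 164.9] [517.9 159.8  55. ]
wht [363 162   4  10  31] [364.8 166.4] [515.3 139.7  55. ]
wht [312 276   6   6  21] [315.1 277.7] [647.8  51.2  55. ]
wht [326 276   6   6  17] [327.7 277.5] [651.   67.5  55. ]
wht [437 308  19  10  99] [447.7 311.3] [738.1 218.5  55. ]
wht [400 325  22  20 151] [409.9 334.3] [766.3 163.   55. ]
```

View pics/w2.png

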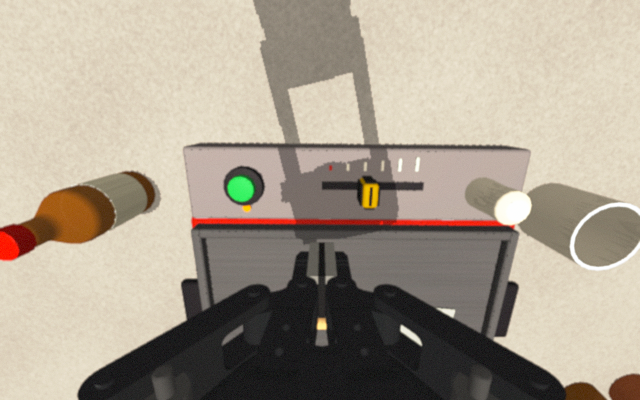

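Tick and button geometry agree: the lever is at about 39 mm, so click 2. The TCP is on the slot line at s≈-10 mm from off, and tool y is along the slot. Next I'll come down on the hot side and push back.

```bash
python3 -m crank '[[[0,4.5,4,0,0,0,0],[0,8.5,8,0,0,0,0],[0,8.5,12,0,0,0,0],[0,8.5,15.5,0,0,0,0],[0,8.5,15.5,0,0,0,0],[0,8,15.5,0,0,0,0],[0,7.5,15.5,0,0,0,0],[0,7,15.5,0,0,0,0],[0,6.5,15.5,0,0,0,0],[0,6,15.5,0,0,0,0],[0,6,15.5,0,0,0,0],[0,6,15.5,0,0,0,0]]]'
python3 look.py w3.png
```

```text
clock: 3.45
tcp_pos: [537.4, 144.2, 97.9]
eef_rot: [0.108, 0.994, -0.0, -0.0]
wrist_force: [0.2, -0.0, -0.2]
gripper_width: 0.1
t 3.45 tcp [537.4 144.2  97.9] F [ 0.2 -0.  -0.2] w 0.1
toolx [-0.977  0.214  0.001] tooly [ 0.214  0.977 -0.   ]
yel [ 247  234   40   58 1009] [266.9 268.1] [525.2 119.  101. ]
yel [ 93 280  13   8  79] [ 99.6 283.7] [516.1  36.1 101. ]
grn [  38  228   64   52 2502] [ 69.3 253.4] [504.9   3.1  77. ]
red [242 208   5   9  38] [243.7 212.3] [508.5  99.6  55. ]
red [421 299 116   9 874] [479.  303.4] [608.4 240.9  55. ]
wht [308   0   9  10  51] [312.5   4.9] [409.  166.5  55. ]
wht [401 193   9  26 160] [404.9 205.5] [525.4 199.   55. ]
wht [369 196   8  23 143] [372.4 206.9] [522.1 179.1  55. ]
wht [337 199   7  20 126] [340.1 208.6] [518.9 159.2  55. ]
wht [311 276   7   7  24] [315. 278.] [564.1 133.   55. ]
wht [326 276   7   7  23] [327.8 277.8] [565.8 141.5  55. ]
wht [  0 346  23  54 662] [  7.5 381. ] [ 603.1 -121.3   55. ]
```

View pics/w3.png

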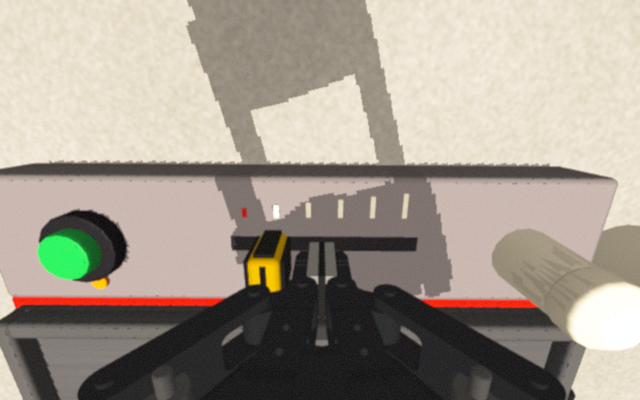

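The lever jumped to click 1 (base under the tick at px 276,211). I'll push on to off.

```bash
python3 -m crank '[[[0,-0.5,0,0,0,0,0],[0,-1,0,0,0,0,0],[0,-1.4,0,0,0,0,0],[0,-1.8,0,0,0,0,0],[0,-2.1,0,0,0,0,0],[0,-2.3,0,0,0,0,0],[0,-2.3,0,0,0,0,0],[0,-2.3,0,0,0,0,0]]]'
python3 look.py w4.png
```

```text
clock: 4.5
tcp_pos: [532.8, 121.9, 98.3]
eef_rot: [0.108, 0.994, -0.0, 0.0]
wrist_force: [-0.3, -0.3, 0.0]
gripper_width: -0.0
t 4.5 tcp [532.8 121.9  98.3] F [-0.3 -0.3  0. ] w -0.0
toolx [-0.977  0.214 -0.   ] tooly [ 0.214  0.977 -0.   ]
yel [ 252  234   39   58 1035] [272.1 267.4] [521.   99.1 101. ]
yel [127 279  13   9  76] [133.7 282.9] [514.9  30.1 101. ]
grn [  78  227   61   52 2403] [107.9 252.6] [504.8   2.3  77. ]
red [278 208   5   9  40] [280.2 211.6] [508.5  99.8  55. ]
wht [405 195   9  23 144] [409. 206.] [521.9 179.4  55. ]
wht [373 198   8  20 124] [376.6 207.6] [518.7 159.4  55. ]
wht [341 201   7  17 101] [344.5 209. ] [515.3 139.6  55. ]
wht [309 204   7  14  84] [312.4 210.5] [512.  119.7  55. ]
wht [311 276   7   7  25] [315.1 277.9] [559.8 110.8  55. ]
wht [326 276   7   7  23] [327.8 277.8] [561.5 119.3  55. ]
wht [588 283   6   6  18] [590.3 286.1] [606.3 294.3  55. ]
wht [418 284   5  14  51] [420.2 290.6] [585.1 179.6  55. ]
```

View pics/w4.png

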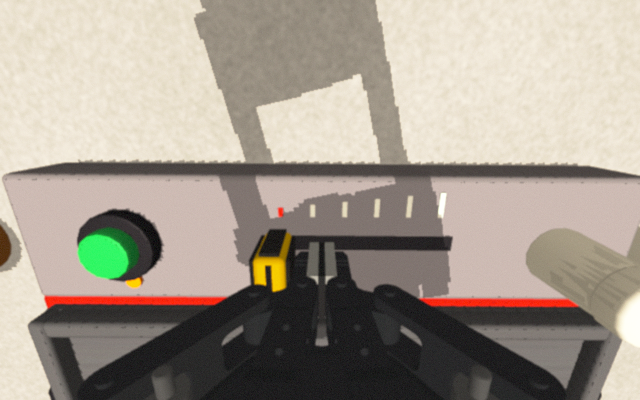

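Yellow moved back another 20 mm, so the lever is at off by the red tick (px 280,212). I'll nudge a little against the stop to confirm.

```bash
python3 -m crank '[[[0,-0.1,0,0,0,0,0],[0,-0.2,0,0,0,0,0],[0,-0.2,0,0,0,0,0]]]'; python3 -m crank '[[[0,-0.1,0,0,0,0,0],[0,-0.1,0,0,0,0,0]]]'
```

```text
clock: 4.92
tcp_pos: [532.3, 120.0, 98.3]
eef_rot: [0.108, 0.994, 0.0, -0.0]
wrist_force: [0.5, -0.1, -0.7]
gripper_width: 0.6
clock: 5.18
tcp_pos: [532.3, 119.7, 98.3]
eef_rot: [0.108, 0.994, 0.001, 0.0]
wrist_force: [2.0, 4.6, -1.3]
gripper_width: 0.2
```

Contact with the stop is confirmed (about 5 N reaction), so the lever is at off. I'll lift over to the off side and push the first click.

```bash
python3 -m crank '[[[0,0.6,0,0,0,0,0],[0,0.6,-2.5,0,0,0,0],[0,0.6,-5,0,0,0,0],[0,0.6,-5,0,0,0,0],[0,-3,-5,0,0,0,0],[0,-5.9,-5,0,0,0,0],[0,-5.9,-5,0,0,0,0],[0,-5.9,-2.5,0,0,0,0],[0,-5.9,0,0,0,0,0],[0,-5.9,0,0,0,0,0],[0,-5.3,0,0,0,0,0],[0,-4.8,0,0,0,0,0],[0,-4.4,0,0,0,0,0],[0,-4,0,0,0,0,0],[0,-3.7,0,0,0,0,0],[0,-3.5,0,0,0,0,0],[0,-3.5,0,0,0,0,0],[0,-3.5,0,0,0,0,0]]]'
python3 look.py w5.png
```

```text
clock: 7.42
tcp_pos: [524.4, 85.0, 98.1]
eef_rot: [0.108, 0.994, 0.0, -0.0]
wrist_force: [0.2, 0.7, 0.3]
gripper_width: -0.0
t 7.425 tcp [524.4  85.   98.1] F [0.2 0.7 0.3] w -0.0
toolx [-0.977  0.214  0.001] tooly [0.214 0.977 0.   ]
yel [363 234  41  58 988] [383.2 267.6] [523.9 114.7 101. ]
yel [184 281  13   7  69] [190.4 284. ] [512.8  20.5 101. ]
grn [ 143  228   58   52 2277] [171.9 253.5] [504.5   1.1  77. ]
red [339 208   5   9  42] [341.  212.1] [508.3 100.1  55. ]
wht [402 202   8  17 102] [405.3 209.8] [515.4 139.8  55. ]
wht [370 205   7  13  81] [373.1 211. ] [511.9 120.   55. ]
wht [311 276   7   7  25] [315.1 277.9] [551.1  73.9  55. ]
wht [326 276   7   7  23] [327.8 277.8] [552.9  82.3  55. ]
```

View pics/w5.png

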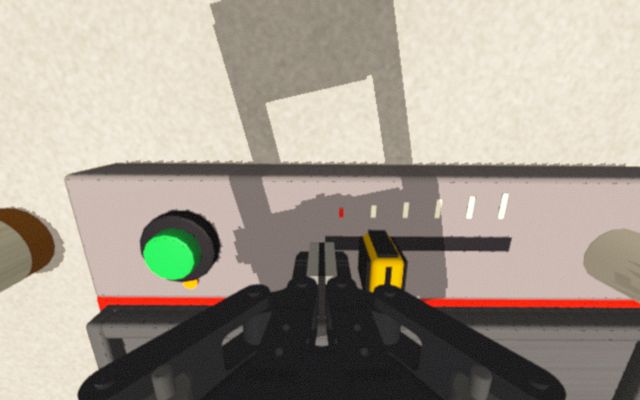

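The lever is at click 1 (base under the tick at px 373,211). Now the second click.

```bash
python3 -m crank '[[[0,0.5,0,0,0,0,0],[0,1,0,0,0,0,0],[0,1.4,0,0,0,0,0],[0,1.7,0,0,0,0,0],[0,2,0,0,0,0,0],[0,2.1,0,0,0,0,0],[0,2.1,0,0,0,0,0],[0,2.1,0,0,0,0,0]]]'
python3 look.py w6.png
```

```text
clock: 8.48
tcp_pos: [529.1, 105.4, 98.3]
eef_rot: [0.108, 0.994, 0.0, -0.0]
wrist_force: [0.1, -0.1, 0.6]
gripper_width: -0.3
t 8.475 tcp [529.1 105.4  98.3] F [ 0.1 -0.1  0.6] w -0.3
toolx [-0.977  0.214  0.   ] tooly [0.214 0.977 0.   ]
yel [362 234  40  59 996] [381.  267.5] [528.4 134.1 101. ]
yel [152 280  14   8  74] [158.9 283.4] [514.   25.8 101. ]
grn [ 107  228   60   51 2345] [136.6 252.9] [504.6   1.8  77. ]
red [305 208   5   9  37] [307.4 212.1] [508.6 100.   55. ]
wht [400 198   8  20 120] [403.8 207.9] [518.7 159.6  55. ]
wht [369 201   7  17 102] [371.6 208.9] [515.1 139.7  55. ]
wht [336 204   7  14  82] [339.4 210.6] [511.9 119.8  55. ]
wht [311 276   7   7  25] [315.1 277.9] [556.   94.3  55. ]
wht [326 276   7   7  23] [327.8 277.8] [557.7 102.8  55. ]
wht [622 284   6   6  19] [624.  286.5] [607.7 300.5  55. ]
wht [417 287   5  11  41] [418.9 291.9] [582.1 162.1  55. ]
wht [621 359  19  41 425] [632.9 385.1] [703.4 317.3  55. ]
```

View pics/w6.png

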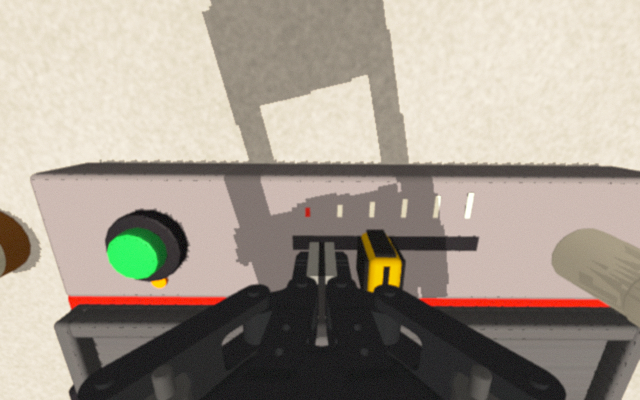

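The lever is at click 2 (under the tick at px 372,209; yellow moved on 19.9 mm). The third click is the same move, 20 mm.

```bash
python3 -m crank '[[[0,0.5,0,0,0,0,0],[0,1,0,0,0,0,0],[0,1.4,0,0,0,0,0],[0,1.7,0,0,0,0,0],[0,1.9,0,0,0,0,0],[0,2,0,0,0,0,0],[0,2,0,0,0,0,0],[0,2,0,0,0,0,0]]]'
python3 look.py w7.png
```

```text
clock: 9.52
tcp_pos: [533.4, 124.9, 98.3]
eef_rot: [0.108, 0.994, 0.0, -0.0]
wrist_force: [0.7, 0.3, 0.4]
gripper_width: 0.1
t 9.525 tcp [533.4 124.9  98.3] F [0.7 0.3 0.4] w 0.1
toolx [-0.977  0.214  0.   ] tooly [0.214 0.977 0.   ]
yel [362 234  40  59 990] [381.2 267.7] [532.9 153.7 101. ]
yel [122 279  14   9  79] [129.1 283.3] [515.1  30.9 101. ]
grn [  72  227   63   52 2416] [102.7 252.8] [504.8   2.4  77. ]
red [273 208   5   9  40] [275.2 211.8] [508.4  99.8  55. ]
wht [400 196   9  23 142] [404.  206.7] [522.3 179.3  55. ]
wht [369 199   7  19 118] [371.7 207.7] [518.6 159.4  55. ]
wht [337 201   6  17  97] [339.5 209.2] [515.4 139.5  55. ]
wht [304 204   7  14  88] [307.2 210.6] [511.9 119.5  55. ]
wht [311 276   7   7  25] [315.1 277.9] [560.3 113.8  55. ]
wht [326 276   6   7  22] [327.6 277.9] [562.1 122.1  55. ]
wht [582 285   6   5  19] [584.7 286.9] [606.7 293.6  55. ]
wht [418 291   8   7  40] [421.4 294.6] [589.  183.1  55. ]
```

View pics/w7.png

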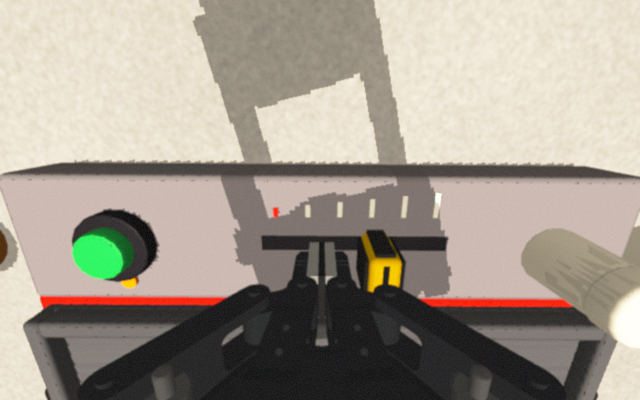

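The lever is at click 3 (tick at px 372,208, one of five whites with two left beyond). I'll back off, lift and go above the button.

```bash
python3 -m crank '[[[0,-0.7,0,0,0,0,0],[0,-1,-2.5,0,0,0,0],[0,-1,-5,0,0,0,0],[0,-5,-5,0,0,0,0],[0,-9,-5,0,0,0,0],[0,-12.9,-5,0,0,0,0],[0,-12.9,-5,0,0,0,0],[0,-12.9,-3,0,0,0,0],[0,-12.9,-1.2,0,0,0,0],[0,-12.9,-1.2,0,0,0,0],[0,-12.9,-1.2,0,0,0,0]]]'
python3 - <<'E'
from h import *
a=env.get_image("side"); b=env.get_image("wrist")
c=cv2.resize(a["image"][130:270,240:420],(720,560)); cv2.imwrite("pics/s8.png",c[:,:,::-1]); save(b,"w8.png")
E
```

```text
clock: 10.95
tcp_pos: [506.0, -0.8, 110.4]
eef_rot: [0.107, 0.994, 0.0, -0.0]
wrist_force: [-1.4, -0.5, -0.0]
gripper_width: 0.2
```

View pics/s8.png

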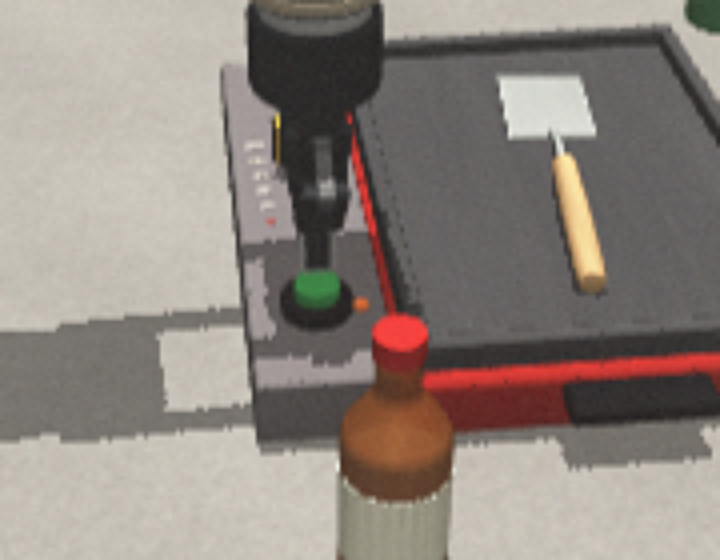

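The side view shows the fingertips (px 318,265) centred over the green button (px 317,288), with the collar well below. Pressing down, watching the force.

```bash
python3 -m crank '[[[0,0,0.6,0,0,0,0],[0,0,1.0,0,0,0,0],[0,0,1.3,0,0,0,0],[0,0,1.5,0,0,0,0],[0,0,1.5,0,0,0,0]]]'; python3 -m crank '[[[0,0,0.1,0,0,0,0],[0,0,0.2,0,0,0,0],[0,0,0.2,0,0,0,0]]]'
```

```text
clock: 11.68
tcp_pos: [505.7, -1.1, 95.4]
eef_rot: [0.108, 0.994, 0.0, -0.0]
wrist_force: [-1.4, 0.9, 2.9]
gripper_width: -0.0
clock: 12.05
tcp_pos: [505.7, -1.1, 93.3]
eef_rot: [0.108, 0.994, 0.0, -0.0]
wrist_force: [-2.2, 0.8, 4.7]
gripper_width: 0.1
```

```bash
python3 -m crank '[[[0,0,0.1,0,0,0,0],[0,0,0.15,0,0,0,0],[0,0,0.15,0,0,0,0]]]'; python3 -m crank '[[[0,0,0.1,0,0,0,0],[0,0,0.1,0,0,0,0],[0,0,0.1,0,0,0,0]]]'
```

```text
clock: 12.42
tcp_pos: [505.9, -1.1, 92.9]
eef_rot: [0.108, 0.994, -0.0, -0.0]
wrist_force: [-7.2, 1.3, 13.8]
gripper_width: 0.0
clock: 12.8
tcp_pos: [505.9, -1.1, 92.8]
eef_rot: [0.108, 0.994, -0.0, -0.0]
wrist_force: [-10.5, 1.2, 20.8]
gripper_width: -0.1
```

The button bottomed out: the force rises to 21 N while the position stays put. I'll release straight up and back off.

```bash
python3 -m crank '[[[0,0,-0.5,0,0,0,0],[0,0,-1.5,0,0,0,0],[0,0,-4,0,0,0,0],[0,0,-8,0,0,0,0],[0,0,-12,0,0,0,0],[0,5,-16,0,0,0,0],[0,10,-16,0,0,0,0],[0,10,-16,0,0,0,0],[0,10,-16,0,0,0,0],[0,10,-16,0,0,0,0]]]'
python3 look.py w9.png
```

```text
clock: 14.05
tcp_pos: [526.9, 95.6, 250.3]
eef_rot: [0.108, 0.994, -0.0, -0.0]
wrist_force: [-1.3, -0.6, 0.4]
gripper_width: 0.0
t 14.05 tcp [526.9  95.6 250.3] F [-1.3 -0.6  0.4] w 0.0
toolx [-0.977  0.215  0.001] tooly [ 0.215  0.977 -0.001]
yel [371 178  20  31 353] [380.6 194.4] [539.3 153.4 101. ]
yel [235 207   7   5  30] [238.3 208.8] [523.3   7.9 101. ]
grn [218 175  29  28 638] [232.  188.6] [505.8  -0.8  77. ]
red [505 225   4   4  13] [506.8 226.6] [628.  305.9  55. ]
red [  0 226  23  35 489] [  8.5 242.2] [ 516.5 -304.1   55. ]
wht [283   8   9   7  26] [287.2  11.1] [349.5  99.1  55. ]
wht [269  10   6   6  13] [271.2  12.4] [347.2  83.4  55. ]
wht [360  93   6   6  20] [362.2  95.4] [441.4 157.8  55. ]
wht [373 160   5  11  35] [375.1 165. ] [518.1 159.6  55. ]
wht [312 276   6   6  21] [315.1 277.7] [648.1  59.9  55. ]
wht [326 276   6   6  19] [327.7 277.5] [651.2  76.   55. ]
wht [441 310  10   5  36] [446.3 311.6] [738.1 223.2  55. ]
wht [400 325  22  20 151] [410.  334.3] [765.6 170.2  55. ]
```

View pics/w9.png

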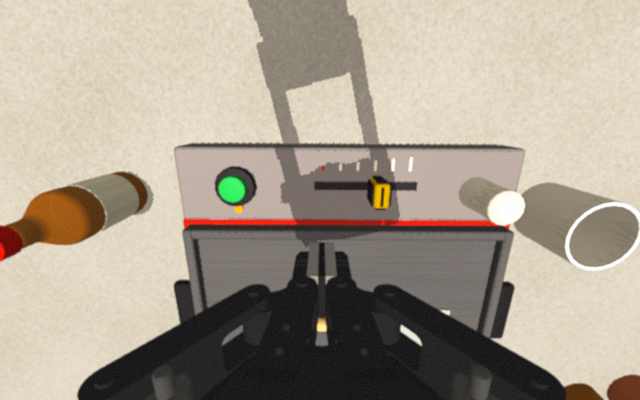

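The lever (px 380,194) is at the third white tick (px 375,165), 19.5 mm beyond where it started at click 2. The button (px 232,188) is back up, and the shaker, mug and bottle haven't moved. Handing in.

```bash
python3 -c "from plant import env; print(env.close_job())"
```

```text
the job is handed in; nothing more can be done
None
```

The hot plate is set as you asked, and I've handed in the job; no verdict was reported.

- **Heat lever:** It started at click 2. I pushed it back to off with shut fingers and felt about 5 N from the stop. Then I went over to the other side and pushed it up one click at a time, with a picture after each. It stands at the third click: the last close view puts it in line with the third white tick, 19.5 mm beyond where it started. It was never seen past that click.
- **Start button:** I pressed it until it bottomed out. The force rose from 4.7 N to 21 N while the fingers moved only about 0.5 mm more. Then I let it go, and the last view shows it back up.
- **Everything else:** The salt shaker, mug and bottle look unmoved in the last wrist view. I didn't check the turner again after pressing the button, or the bowl and chopstick cup after the start, but the arm did not go near them.
- **Finish:** It took about 14 s of the 54 s allowed, and the arm ended about 15 cm above the strip, touching nothing. No check failed or disagreed.

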